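# Shim the short foot of the bench polisher

### The job

The little bench polisher rocks because its front right foot is too short. Slide the flat boxwood slip under that foot, then slide the tapered wedge, thin end first, in between slip and foot until it just bears firmly, without driving it on so that the machine is jacked up or shoved along, and let go of it. Then press down on that corner of the baseboard with about 10 N to prove that it no longer rocks, back away, and leave the machine where it stands and the other things alone.

Things in the scene. Friction and masses are not known exactly. Their poses are not given: they have to be found in the camera images.
- polisher: Bench polisher, 2 to 3 kg, loose. Wooden baseboard 160 x 160 mm, underside 28 and top 40 mm above the bench; grey motor on its back half, to 65 mm above the board. Origin on the bench under its middle; x to its back (away from the robot), y to its left, z up. Stands on three sound feet; the front right one (x -65, y -65 mm) hangs in the air. 3 to 5 N on that corner makes it dip.
- short_foot (a point): On the underside of the baseboard (28 mm up) on the axis of the short foot; axes as the polisher's. The foot ends in a 20 mm ball, its lowest point 13.5 to 17.5 mm above the bench, differing from run to run; no reading gives it. The board's front edge is 15 mm in front of this point (-x), its right edge 15 mm to the right (-y); under the board it is open for 100 mm behind it.
- corner (a point): Point on the top of the baseboard above the short foot (5 mm inward of it each way), free of fittings for 25 mm around: the place to press.
- slip_mid (a point): Flat plain boxwood slip, 120 x 26 x 8 mm, 60 g, loose, lying flat. Point at its centre, 4 mm up; x along its length, y across. Either end may go in first.
- wedge_grip (a point): Boxwood wedge, 124 x 20 mm, 50 g, loose, flat underside. From its thin tip (2 mm) the top rises 1 in 8 to 11 mm at 72 mm from the tip, then stays 11 mm. On the tail an upright grip, 24 long (x), 12 wide (y), top 39 mm above the underside. Point: middle of the grip, 26 mm above the underside, 112 mm from the tip; x points to the tip.
- wedge_tip (a point): Middle of the wedge's thin end, 1 mm above its underside; axes as wedge_grip. On the 8 mm slip, the foot meets the wedge's top 28 to 60 mm behind this tip; from there the push needed climbs within 3 to 5 mm from almost nothing to 7 to 16 N, and pushing on shoves the machine along or jacks it up. It does not slide back by itself.
- wedge: The same wedge; origin at the middle of its underside, 62 mm behind the tip; axes as wedge_grip.
- slip: The same slip; origin at the middle of its underside.
- slate: Bystander: dark slate sharpening block 70 x 150 x 24 mm; origin under its centre.
- burnisher: Bystander: copper burnishing tool with wooden handle, 140 mm long, 17 mm thick, lying along its x; origin near its middle.
- sage: Bystander: boxwood seated figure 40 x 50 mm, 66 mm high; origin under its centre.
- jade_offcut: Bystander: small jade piece 34 x 26 x 22 mm; origin under its centre.
- wax_jar: Bystander: jar 52 mm across, 50 mm high; origin under its centre.
- dish: Bystander: small bowl 70 mm across, 25 mm high; origin under its centre.
Mind the look-alikes: they are no part of the job. Leave any blue look-alike of the wedge alone. Leave any orange or pink look-alike of the polisher alone.

How it is judged:
By the outcome, as a careful person would: the job done as asked, in the order asked, and still so for the second after the job is handed in, with the robot touching nothing.
It also fails if it takes over 72 s, if anything falls off the work surface, if the arm or the gripper's body presses on something with over 40 N, if the wrist force passes 120 N, or if a joint passes its speed limit or range.

### The arm

A 7-joint arm with a two-finger parallel gripper is mounted at the origin on the work surface. World frame = base frame: x ahead of the robot, y to its left, z up, the work surface at z = 0. Lengths are in m, angles in rad, forces in N, time in s.
With the tool pointing down it reaches from about 0.4 to 0.85 m from the base axis. Payload 4.5 kg.
Tool frame: the origin (TCP) lies midway between the tips of the shut fingers; the grasp point (between the pads) lies r.hold_point_z behind it (r.hold_point_z is the distance from the TCP to the grasp point, in m); z points along the fingers, y is the direction in which the jaws open and shut (so a half turn about z gives the same grasp; the last joint's range is limited). The gripper opens to 88 mm and grips with 3 to 60 N. Pads are 18 mm wide; open, the fingers measure 123 mm over their backs; the gripper's body (75 mm by 187 mm) begins 45 mm behind the grasp point.
Start: joints at [1.189, 0.689, -0.195, 1.565, 0.157, 0.902, -0.215], TCP at [0.252, -0.572, 0.239] pointing down, gripper open.
Joint ranges: [-3.01, 3.01], [-0.46, 2.08], [-1.47, 1.51], [0.13, 2.56], [-1, 4.14], [0.04, 2.09], [-2.66, 2.66]. Speed limits (rad/s): [2.57, 2.57, 3.14, 3.14, 3.14, 3.14, 3.14].

### API

Orientations are given as a unit quaternion [x, y, z, w].
In Python, from cell import r gives the robot as it stands.
- The arm moves only by the tool apply_moves, never from a script. Its argument "moves" is a list of rows, each a list of 7 numbers: the turn, a rotation vector about the tool's x, y, z in degrees, then the shift along the tool's x, y, z in m, then the opening, from -1 (shut) to 1 (fully open). A call has exactly 10 rows; each row shifts and turns the commanded pose from where the row before left it, along the tool's axes as they then stand; what a row does not reach is not made up. A row lasts 1/8 s, in which the tool goes at most 62.5 mm and 10.7 degrees, less where a joint would pass 70% of its speed; a pose out of reach is approached as far as the arm can. A call is refused whole if a number of a shift passes 0.0625 or a number of a turn 10.7, either way. A call with a gripper value outside its range is refused whole. The fingers move at their own pace and stop on an object; "grip_force" is the grip in N (left out, the last holds). Time passes only in rows, so rows that do not move let the fingers close, or fill a call up. It gives the time, the measured TCP pose, the force and the opening at its end, in the units of the state.
- r.read_state(): the state, without advancing time (a new reading comes with each control period).
- r.capture(name): name is "scene" or "side" or "wrist"; returns a dict with "image" (420x560x3 uint8, red, green, blue), "fx", "fy", "cx", "cy" (pixels), "cam_to_world" (4x4, takes a point from camera to world coordinates). Camera axes: x right, y up, looking along -z (the intrinsics and any distortion apply to the point x, -y, -z); pixel columns grow to the right and rows downward; lengths in m; the calibration is good to about 2 mm. A picture is of the moment at which its call begins. There is no depth.
- r.hand_in(): hands the job in, once; it reports no verdict.
Trained networks look in a picture, given as the dict that the camera call returned (one of the last four; its "shot" number tells which), for a name from the list of things; names that differ only in an ending like _2 or _b are one class to them, and where a whole thing is asked for, a point or a joint stands for the part that bears it (a point fixed in the world has none). Each returns a list of dicts, best first, with "conf" (0 to 1); they miss things now and then, are a little off and sometimes report something else, mostly with a low value. They report only what shows in the picture. A call takes as long as a camera call. They do not tell look-alikes from the thing itself.
- r.regions_of(picture, thing): "mask" (420x560 bool, what is visible of it) and "box" ([left, top, width, height] in pixels, round what is visible of it).
- r.place_of(picture, thing): "at" ([column, row] in pixels: a listed point, or the origin of a listed thing).
The state is a dict: "clock": time; "qpos": joint angles; "qd": joint speeds; "effort": joint torques, N m; "tool_pos": TCP position; "ee_rot": TCP orientation; "wrist_force": force on the tool from outside, world axes, zero at the start; "wrist_torque": the same for the moment, N m; "opening": finger opening in m.
Only numpy, scipy, OpenCV 4.12 (cv2) and the standard library are available. Lean on these libraries where they do the work, as an engineer would, in place of code of your own. Each camera call takes 0.05 s, during which the arm holds its last target.

## Working session

There is one attempt and no reset: what is moved stays moved. The work goes in short steps, Python scripts to look and compute and a tool call to move; the robot and the scene stay as the last step left them, time stands still between calls to the robot, and variables do not carry over. Pictures are saved under pics/ and viewed, and the job is handed in when it is done.

Besides the shell and the picture viewer there is one more tool, called after "Emit:" in YAML: its name, and indented under it one key for each argument. apply_moves: Moves the arm, as the interface text tells. Its arguments: {"type":"object","properties":{"moves":{"type":"array"},"grip_force":{"type":"number"}},"required":["moves"]}

```bash
ls; mkdir -p pics; python3 - <<'E'
from cell import r
import cv2,numpy as np
print(r.read_state(), r.hold_point_z)
for n in ['scene','side','wrist']:
    p=r.capture(n); cv2.imwrite(f'pics/{n}0.png',p['image'][:,:,::-1])
    print(n,p['shot'],p['fx'],p['fy'],p['cx'],p['cy'],[k for k in p],np.round(p['cam_to_world'],3).tolist())
    for t in ['polisher','short_foot','corner','slip_mid','wedge_grip','wedge_tip','slate','burnisher','sage','jade_offcut','wax_jar','dish']:
        print(t,[(np.round(d['at']).tolist(),round(d['conf'],2)) for d in r.place_of(p,t)])
print(r.read_state()['clock'])
E
```

```text
pics
{'clock': 0.0, 'qpos': array([ 1.18881421,  0.68996332, -0.19452331,  1.56633875,  0.15731874,
        0.90251251, -0.21510609]), 'qd': array([ 0.00108632, -0.00070939,  0.00082648,  0.00187076, -0.00040104,
        0.00015917, -0.00050865]), 'effort': array([-1.69299888e-04, -5.27553892e+01, -1.26667678e+00, -1.53426343e+01,
       -5.25800174e-02,  6.79525387e-03,  1.64595981e-04]), 'tool_pos': array([ 0.25213913, -0.57119169,  0.23792458]), 'ee_rot': array([ 9.78458002e-01,  2.06443948e-01, -2.59142352e-04, -8.76244698e-04]), 'wrist_force': array([ 0.10033714,  0.07947313, -0.14997433]), 'wrist_torque': array([-0.07951898, -0.04521572, -0.0522296 ]), 'opening': 0.08810710415553467} 0.0187
scene 1 401.53013038592263 401.53013038592263 278.4785274862632 214.19532045299496 ['image', 'fx', 'fy', 'cx', 'cy', 'cam_to_world', 'shot'] [[0.892, -0.26, 0.37, 0.891], [0.452, 0.479, -0.753, -0.838], [0.018, 0.839, 0.544, 0.645], [0.0, 0.0, 0.0, 1.0]]
polisher [([317.0, 246.0], 0.96), ([96.0, 287.0], 0.89), ([253.0, 166.0], 0.75)]
short_foot [([287.0, 252.0], 0.83), ([281.0, 158.0], 0.81)
[... 1255 characters left out ...]
.0, 212.0], 0.79), ([350.0, 145.0], 0.72)]
slate [([296.0, 148.0], 0.66)]
burnisher [([295.0, 262.0], 0.75)]
sage [([142.0, 265.0], 0.61)]
jade_offcut []
wax_jar [([378.0, 175.0], 0.65)]
dish [([153.0, 230.0], 0.71)]
wrist 3 358.09386057754466 358.09386057754466 285.43570464089316 208.3122017060813 ['image', 'fx', 'fy', 'cx', 'cy', 'cam_to_world', 'shot'] [[0.405, 0.878, 0.254, 0.317], [-0.914, 0.388, 0.113, -0.543], [0.001, -0.279, 0.96, 0.386], [0.0, 0.0, 0.0, 1.0]]
polisher [([129.0, 146.0], 0.72)]
short_foot [([127.0, 235.0], 0.8)]
corner [([123.0, 234.0], 0.8)]
slip_mid []
wedge_grip []
wedge_tip [([32.0, 13.0], 0.72)]
slate []
burnisher []
sage []
jade_offcut []
wax_jar []
dish []
1.95
```

View pics/scene0.png

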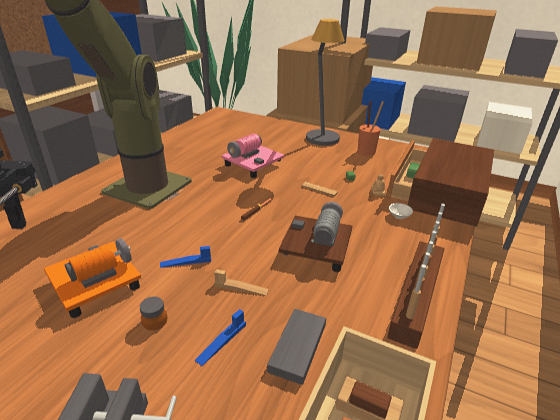

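View pics/side0.png

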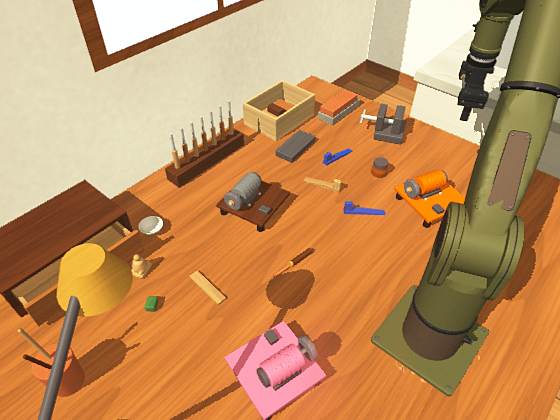

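View pics/wrist0.png

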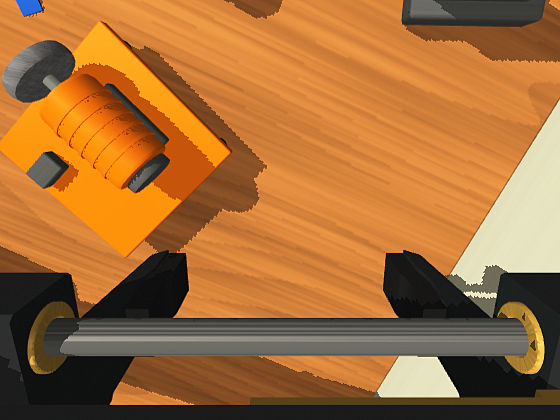

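```bash
cat > h.py <<'E'
import numpy as np, cv2
from cell import r
def ray(p,uv):
    d=np.array([(uv[0]-p['cx'])/p['fx'],-(uv[1]-p['cy'])/p['fy'],-1.0]); T=np.asarray(p['cam_to_world'])
    d=T[:3,:3]@d; return T[:3,3],d/np.linalg.norm(d)
def onz(p,uv,z):
    o,d=ray(p,uv); return o+d*(z-o[2])/d[2]
def proj(p,X):
    T=np.asarray(p['cam_to_world']); c=T[:3,:3].T@(np.asarray(X)-T[:3,3])
    return np.array([p['cx']+p['fx']*c[0]/-c[2], p['cy']-p['fy']*c[1]/-c[2]])
def tri(a,ua,b,ub):
    A=np.zeros((3,3));v=np.zeros(3)
    for p,u in((a,ua),(b,ub)):
        o,d=ray(p,u);M=np.eye(3)-np.outer(d,d);A+=M;v+=M@o
    return np.linalg.solve(A,v)
def crop(p,u,w,h,name,s=4):
    x,y=int(u[0]-w/2),int(u[1]-h/2);x=max(x,0);y=max(y,0)
    im=p['image'][y:y+h,x:x+w,::-1]; im=cv2.resize(im,None,fx=s,fy=s,interpolation=cv2.INTER_CUBIC); cv2.imwrite('pics/'+name,im); print(name,'origin',x,y,'scale',s)
E
python3 - <<'E'
from h import *
a=r.capture('scene');b=r.capture('side')
import pickle;pickle.dump((a,b),open('ab.pkl','wb'))
for nm,ua,ub,z in [('pol',(317,246),(252,205),0),('foot',(287,252),(279,195),.028),('corner',(291,241),(279,195),.04),('slip',(321,189),(207,287),.004),('wgrip',(220,277),(338,185),.026),('wtip',(267,292),(306,180),.001)]:
    print(nm,np.round(tri(a,ua,b,ub),3),np.round(onz(a,ua,z),3),np.round(onz(b,ub,z),3))
crop(a,(300,245),130,110,'c1.png',5);crop(b,(255,200),130,100,'c2.png',6)
crop(a,(240,285),90,60,'c3.png',6);crop(b,(325,185),80,60,'c4.png',6)
E
```

```text
pol [ 0.614 -0.042  0.006] [ 0.611 -0.035  0.   ] [ 0.62  -0.046  0.   ]
foot [ 0.567 -0.118  0.022] [ 0.567 -0.127  0.028] [ 0.567 -0.112  0.028]
corner [ 0.561 -0.1    0.041] [ 0.563 -0.096  0.04 ] [ 0.559 -0.102  0.04 ]
slip [0.504 0.252 0.001] [0.508 0.249 0.004] [0.499 0.252 0.004]
wgrip [ 0.465 -0.274  0.019] [ 0.471 -0.279  0.026] [ 0.459 -0.269  0.026]
wtip [ 0.571 -0.247 -0.003] [ 0.576 -0.248  0.001] [ 0.566 -0.244  0.001]
c1.png origin 235 190 scale 5
c2.png origin 190 150 scale 6
c3.png origin 195 255 scale 6
c4.png origin 285 155 scale 6
```

View pics/c1.png

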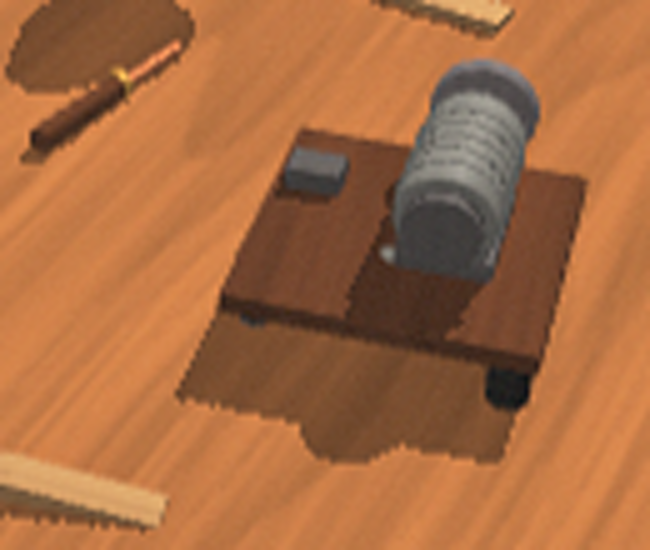

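View pics/c2.png

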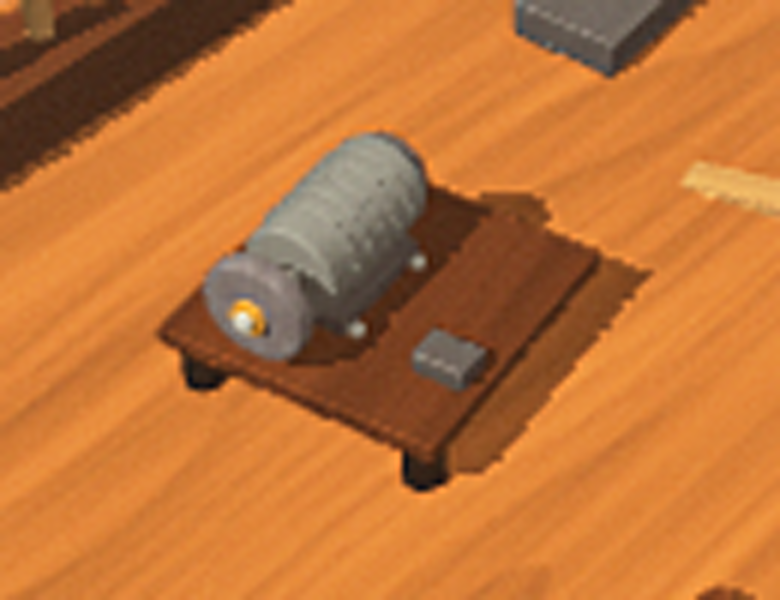

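View pics/c3.png

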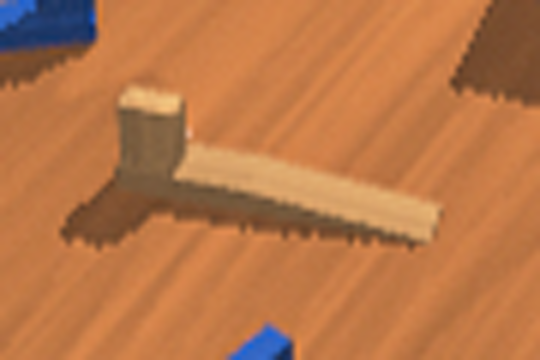

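```bash
python3 - <<'E'
from h import *
import pickle; a,b=pickle.load(open('ab.pkl','rb'))
from scipy.optimize import least_squares
H=.08
L={'FR':(-H,-H),'FL':(-H,H),'BL':(H,H),'BR':(H,-H)}
obs=[(a,'FR',(279.3,249)),(a,'FL',(295.4,215.6)),(a,'BL',(352,226)),(a,'BR',(343,261.3)),(b,'FR',(289.7,192.5)),(b,'FL',(261.7,225)),(b,'BL',(217.2,205.8))]
def w(q,l,z=.04):
    c,s=np.cos(q[2]),np.sin(q[2]);return np.array([q[0]+c*l[0]-s*l[1],q[1]+s*l[0]+c*l[1],z])
for sel in ([a],[b],[a,b]):
    o=[k for k in obs if any(k[0] is s for s in sel)]
    f=lambda q:np.concatenate([proj(p,w(q,L[n]))-u for p,n,u in o])
    s=least_squares(f,[.61,-.04,0]);q=s.x
    print(np.round(q,4),np.degrees(q[2]).round(1),np.round(s.fun,1))
print('foot',w(q,(-.065,-.065)),'corner',w(q,(-.06,-.06)))
crop(a,(321,189),80,50,'c5.png',8);crop(b,(207,287),80,60,'c6.png',8)
E
```

```text
[ 0.6139 -0.0475  0.1797] 10.3 [-0.9  0.  -0.5 -0.6  0.8 -0.8  0.6  0.7]
[ 0.6057 -0.0409  0.1823] 10.4 [ 0.5 -0.4  0.6  0.7 -1.1 -0.6]
[ 0.6113 -0.0445  0.1826] 10.5 [-1.3 -0.9 -1.  -1.3  0.2 -1.6  0.1 -0.4 -0.1 -1.8  0.  -0.9 -1.6 -2.1]
foot [ 0.5591462  -0.12018013  0.04      ] corner [ 0.56315521 -0.11435537  0.04      ]
c5.png origin 281 164 scale 8
c6.png origin 167 257 scale 8
```

View pics/c4.png

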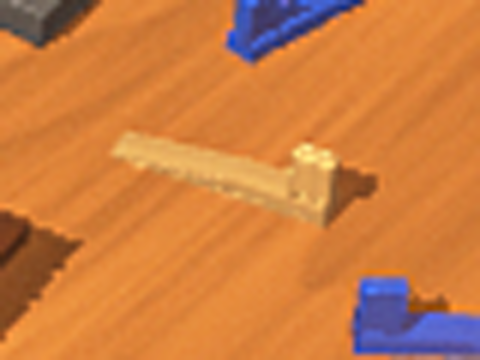

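```bash
sleep 0.5
```

```text
(no output)
```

View pics/c5.png

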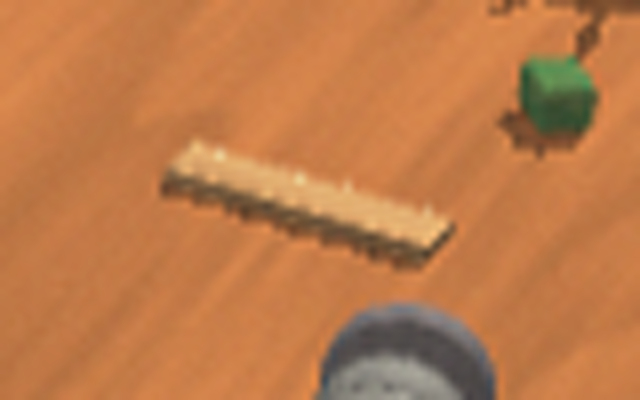

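View pics/c6.png

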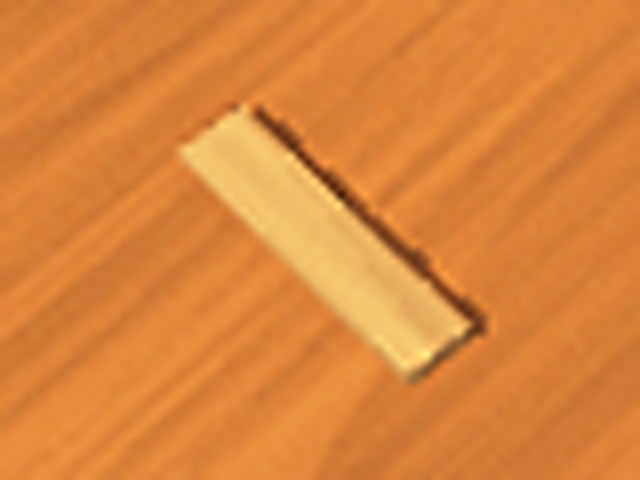

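```bash
cat >> h.py <<'E'
from scipy.optimize import least_squares
def wl(q,l,z):
    c,s=np.cos(q[2]),np.sin(q[2]);return np.array([q[0]+c*l[0]-s*l[1],q[1]+s*l[0]+c*l[1],z])
def fit(obs,q0):
    f=lambda q:np.concatenate([proj(p,wl(q,l[:2],l[2]))-u for p,l,u in obs])
    s=least_squares(f,q0);return s.x,np.round(s.fun,1)
def st():
    s=r.read_state();x,y,z,w=s['ee_rot'];
    from scipy.spatial.transform import Rotation as R
    M=R.from_quat(s['ee_rot']).as_matrix()
    print('t',s['clock'],'tcp',np.round(s['tool_pos'],4),'psi',np.degrees(np.arctan2(M[1,0],M[0,0])).round(2),'zaxis',M[:,2].round(3),'F',np.round(s['wrist_force'],2),'open',round(s['opening'],4))
    return s,M
def plan(target,psi):
    "total shift in tool axes, rot about tool z (deg) assuming down; shift given in current tool axes and in final-axes"
    s,M=st();d=np.asarray(target)-s['tool_pos']
    p0=np.degrees(np.arctan2(M[1,0],M[0,0]));print('cur-axes',np.round(M.T@d,4),'final-axes',np.round((np.array([[np.cos(np.radians(psi)),np.sin(np.radians(psi)),0],[np.sin(np.radians(psi)),-np.cos(np.radians(psi)),0],[0,0,-1]])).T@d,4),'turn tool z',-((psi-p0+180)%360-180))
E
python3 - <<'E'
from h import *
import pickle; a,b=pickle.load(open('ab.pkl','rb'))
z=.008
# corner correspondences: ends P(far?),Q
Pa=[(304.75,181.5),(301.6,186.0)];Qa=[(337.3,192.5),(333.5,195.3)]
Pb=[(189.5,275.75),(197.25,270.5)];Qb=[(218,303.9),(226.4,297.6)]
for n,p,us in(('a',a,Pa+Qa),('b',b,Pb+Qb)):
    print(n,[onz(p,u,z).round(3).tolist()[:2] for u in us])
# wedge grip top z=.039 centre & tip
print('grip top',onz(a,(195+151/6,255+100/6),.039).round(3),onz(b,(285+313/6,155+153/6),.039).round(3))
print('tip',onz(a,(195+436/6,255+222/6),.001).round(3),onz(b,(285+120/6,155+145/6),.001).round(3))
print('burn',onz(a,(255,210),.01))
st()
E
```

```text
a [[0.444, 0.264], [0.447, 0.231], [0.565, 0.247], [0.561, 0.224]]
b [[0.557, 0.26], [0.555, 0.235], [0.438, 0.27], [0.436, 0.243]]
grip top [ 0.47  -0.276  0.039] [ 0.466 -0.272  0.039]
tip [ 0.577 -0.248  0.001] [ 0.571 -0.245  0.001]
burn [0.38755255 0.02771333 0.01      ]
t 2.05 tcp [ 0.2525 -0.5718  0.2388] psi 23.82 zaxis [ 0. -0. -1.] F [ 0.28 -0.28  0.13] open 0.0878
```

Emit:
apply_moves:
  moves:
    - [0, 0, 10, 0, 0, 0, 1]
    - [0, 0, 10, 0, 0, 0, 1]
    - [0, 0, 9.8, 0, 0, 0, 1]
    - [0, 0, 0, 0.008, -0.06, 0, 1]
    - [0, 0, 0, 0.008, -0.06, 0, 1]
    - [0, 0, 0, 0.008, -0.06, 0, 1]
    - [0, 0, 0, 0.008, -0.06, 0, 1]
    - [0, 0, 0, 0.008, -0.06, 0, 1]
    - [0, 0, 0, 0.008, -0.06, 0, 1]
    - [0, 0, 0, 0.008, -0.06, 0, 1]

```text
clock: 3.3
tool_pos: [0.3526, -0.1582, 0.239]
ee_rot: [0.999, -0.052, 0.001, 0.0]
wrist_force: [2.2, 0.9, -0.1]
opening: 0.088
```

```bash
python3 -c "
from h import *
plan((.46,.252,.12),-6)"
```

```text
t 3.3 tcp [ 0.3526 -0.1582  0.239 ] psi -5.99 zaxis [ 0.002 -0.    -1.   ] F [ 2.15  0.88 -0.1 ] open 0.088
cur-axes [ 0.0638 -0.4192  0.1191] final-axes [ 0.0639 -0.4191  0.119 ] turn tool z 0.00863094884081761
```

Emit:
apply_moves:
  moves:
    - [0, 0, 0, 0.006, -0.059, 0.01, 1]
    - [0, 0, 0, 0.01, -0.06, 0.01, 1]
    - [0, 0, 0, 0.01, -0.06, 0.01, 1]
    - [0, 0, 0, 0.01, -0.06, 0.01, 1]
    - [0, 0, 0, 0.01, -0.06, 0.01, 1]
    - [0, 0, 0, 0.01, -0.06, 0.01, 1]
    - [0, 0, 0, 0.008, -0.06, 0.02, 1]
    - [0, 0, 0, 0, 0, 0.02, 1]
    - [0, 0, 0, 0, 0, 0.02, 1]
    - [0, 0, 0, 0, 0, 0, 1]

```text
clock: 4.55
tool_pos: [0.4581, 0.2488, 0.1181]
ee_rot: [0.999, -0.052, -0.001, 0.001]
wrist_force: [0.5, 0.7, 0.6]
opening: 0.0881
```

```bash
python3 -c "
from h import *
st()
p=r.capture('wrist');cv2.imwrite('pics/w1.png',p['image'][:,:,::-1])
import pickle;pickle.dump(p,open('w1.pkl','wb'))
print(p['cam_to_world'].round(3).tolist())"
```

```text
t 4.55 tcp [0.4581 0.2488 0.1181] psi -5.95 zaxis [-0.002 -0.001 -1.   ] F [0.48 0.75 0.57] open 0.0881
[[-0.103, 0.955, 0.279, 0.529], [-0.995, -0.099, -0.027, 0.241], [0.002, -0.28, 0.96, 0.265], [0.0, 0.0, 0.0, 1.0]]
```

View pics/w1.png

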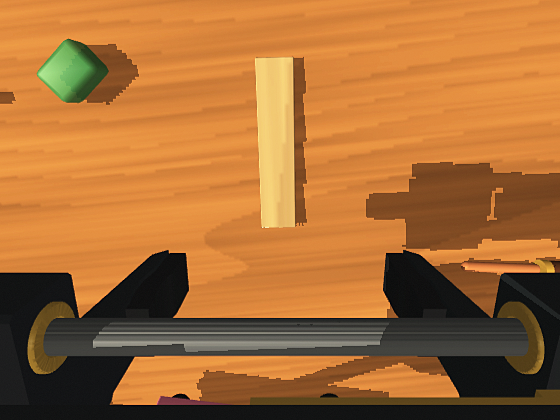

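```bash
python3 -c "
from h import *
import pickle;p=pickle.load(open('w1.pkl','rb'))
X=[onz(p,u,.008) for u in [(255,57),(293,57),(262,227),(295,227)]];X=np.array(X);print(X.round(4))
f=X[:2].mean(0);n=X[2:].mean(0);d=f-n;print('len',np.linalg.norm(d),'yaw',np.degrees(np.arctan2(d[1],d[0])),'near',n,'mid',(f+n)/2)
yaw=np.degrees(np.arctan2(d[1],d[0]))
t=(f+n)/2-d/np.linalg.norm(d)*.050;t[2]=.003
print(t);plan(t,yaw)"
```

```text
[[0.5606 0.258  0.008 ]
 [0.558  0.2329 0.008 ]
 [0.4413 0.2679 0.008 ]
 [0.4387 0.243  0.008 ]]
len 0.11966973342795399 yaw -4.7838433394429725 near [0.44000121 0.25542461 0.008     ] mid [0.49962764 0.25043457 0.008     ]
[0.44980182 0.25460441 0.003     ]
t 4.6 tcp [0.4587 0.249  0.119 ] psi -5.98 zaxis [-0.001 -0.    -1.   ] F [-0.2   0.23 -0.45] open 0.0884
cur-axes [-0.0094 -0.0048  0.116 ] final-axes [-0.0094 -0.0049  0.116 ] turn tool z -1.1945907927984933
```

Emit:
apply_moves:
  moves:
    - [0, 0, -1.2, 0, 0, 0, 1]
    - [0, 0, 0, -0.0094, -0.005, 0.04, 1]
    - [0, 0, 0, 0, 0, 0.04, 1]
    - [0, 0, 0, 0, 0, 0.02, 1]
    - [0, 0, 0, 0, 0, 0.015, 1]
    - [0, 0, 0, 0, 0, 0, 1]
    - [0, 0, 0, 0, 0, 0, -1]
    - [0, 0, 0, 0, 0, 0, -1]
    - [0, 0, 0, 0, 0, 0, -1]
    - [0, 0, 0, 0, 0, 0, -1]
  grip_force: 25

```text
clock: 5.85
tool_pos: [0.4501, 0.2549, 0.0044]
ee_rot: [0.999, -0.042, 0.0, -0.0]
wrist_force: [-0.2, -0.2, -0.2]
opening: 0.0504
```

```bash
python3 -c "
from h import *
st()"
```

```text
t 5.85 tcp [0.4501 0.2549 0.0044] psi -4.77 zaxis [ 0.  0. -1.] F [-0.19 -0.16 -0.17] open 0.0504
```

Emit:
apply_moves:
  moves:
    - [0, 0, 0, 0, 0, 0, -1]
    - [0, 0, 0, 0, 0, 0, -1]
    - [0, 0, 0, 0, 0, 0, -1]
    - [0, 0, 0, 0, 0, 0, -1]
    - [0, 0, 0, 0, 0, -0.03, -1]
    - [0, 0, 0, 0, 0, -0.05, -1]
    - [0, 0, 0, 0, 0, -0.05, -1]
    - [0, 0, -5, 0, 0.05, -0.02, -1]
    - [0, 0, -5, 0, 0.05, 0, -1]
    - [0, 0, -5.3, 0, 0.05, 0, -1]

```text
clock: 7.1
tool_pos: [0.4502, 0.1038, 0.1545]
ee_rot: [0.996, 0.094, 0.0, 0.0]
wrist_force: [0.3, 1.2, 1.1]
opening: 0.0253
```

```bash
python3 -c "
from h import *
plan((.414,-.147,.15),10.5)
p=r.capture('wrist');cv2.imwrite('pics/w2.png',p['image'][:,:,::-1])"
```

```text
t 7.1 tcp [0.4502 0.1038 0.1545] psi 10.75 zaxis [ 0. -0. -1.] F [0.33 1.22 1.12] open 0.0253
cur-axes [-0.0823  0.2397  0.0045] final-axes [-0.0813  0.2401  0.0045] turn tool z 0.25319669525055133
```

View pics/w2.png

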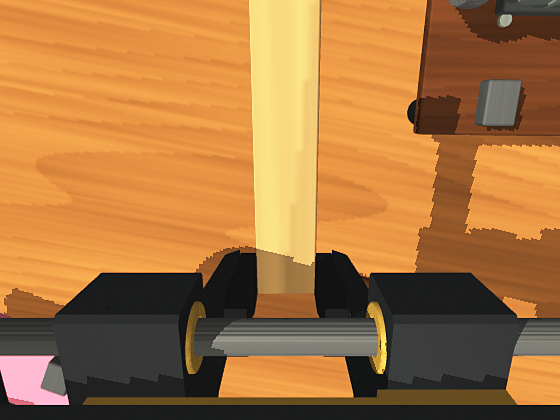

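Emit:
apply_moves:
  moves:
    - [0, 0, 0, -0.016, 0.048, 0, -1]
    - [0, 0, 0, -0.016, 0.048, 0, -1]
    - [0, 0, 0, -0.016, 0.048, 0, -1]
    - [0, 0, 0, -0.016, 0.048, 0, -1]
    - [0, 0, 0, -0.017, 0.048, 0, -1]
    - [0, 0, 0, 0, 0, 0, -1]
    - [0, 0, 0, 0, 0, 0, -1]
    - [0, 0, 0, 0, 0, 0, -1]
    - [0, 0, 0, 0, 0, 0, -1]
    - [0, 0, 0, 0, 0, 0, -1]

```text
clock: 8.4
tool_pos: [0.4149, -0.1448, 0.1541]
ee_rot: [0.996, 0.093, 0.0, -0.0]
wrist_force: [0.5, 0.2, -0.3]
opening: 0.0255
```

```bash
python3 -c "
from h import *
st()
p=r.capture('wrist');cv2.imwrite('pics/w3.png',p['image'][:,:,::-1])
import pickle;pickle.dump(p,open('w3.pkl','wb'))
for t in ['polisher','short_foot','corner']:
  for d in r.place_of(p,t): print(t,d['at'],round(d['conf'],2))"
```

```text
t 8.4 tcp [ 0.4149 -0.1448  0.1541] psi 10.62 zaxis [ 0.  0. -1.] F [ 0.52  0.18 -0.31] open 0.0255
```

View pics/w3.png

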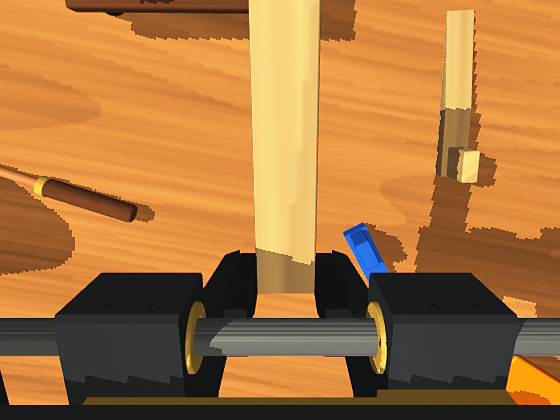

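```bash
python3 -c "
from h import *
import pickle;p=pickle.load(open('w3.pkl','rb'))
st()
q=[.6113,-.0445,.1826]
for q in ([.6113,-.0445,.1826],[.6139,-.0475,.1797],[.6057,-.0409,.1823]):
  for l in ((-.08,.08),(-.08,-.08)): print([proj(p,wl(q,l,z)).round(1).tolist() for z in (.028,.04)])
print(onz(p,(67,11),.028),onz(p,(67,8),.04))
crop(p,(200,25),400,50,'c7.png',2)
# wedge
print('tip',onz(p,(460,10),.002),'tail',[onz(p,u,.0) for u in ((437,175),)],'griptop',onz(p,(470,166),.039))
"
```

```text
t 8.6 tcp [ 0.4148 -0.1454  0.1541] psi 10.54 zaxis [-0. -0. -1.] F [ 0.12 -0.63 -0.79] open 0.0253
[[77.1, 11.8], [66.9, 7.2]]
[[310.7, 12.7], [312.0, 8.2]]
[[81.3, 8.1], [71.2, 3.4]]
[[315.4, 9.8], [316.9, 5.1]]
[[71.6, 19.5], [61.1, 15.4]]
[[303.9, 20.5], [304.8, 16.4]]
[0.51728926 0.02647551 0.028     ] [0.51763317 0.01955446 0.04      ]
c7.png origin 0 0 scale 2
tip [ 0.57560054 -0.24784936  0.002     ] tail [array([ 0.45171832, -0.2695386 ,  0.        ])] griptop [ 0.46692667 -0.27357507  0.039     ]
```

View pics/c7.png

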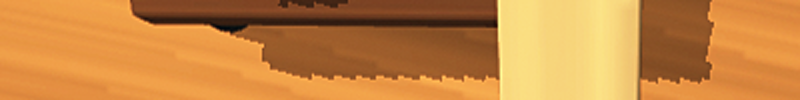

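```bash
python3 -c "
from h import *
import pickle;p=pickle.load(open('w3.pkl','rb'));a,b=pickle.load(open('ab.pkl','rb'))
print([onz(p,u,.039).round(3) for u in ((345,233),(362,224),(386,270))])
print('blue1 tip',onz(a,(161,263),.0),'grip',onz(a,(206,250),.039), onz(b,(350,204),.039), onz(b,(384,212),.0))
crop(p,(370,250),80,60,'c8.png',6)
"
```

```text
[array([ 0.399, -0.195,  0.039]), array([ 0.408, -0.206,  0.039]), array([ 0.374, -0.235,  0.039])]
blue1 tip [ 0.29708452 -0.28103421  0.        ] grip [ 0.39593237 -0.22571593  0.039     ] [ 0.37646939 -0.21185141  0.039     ] [ 0.29817512 -0.2867047   0.        ]
c8.png origin 330 220 scale 6
```

View pics/c8.png

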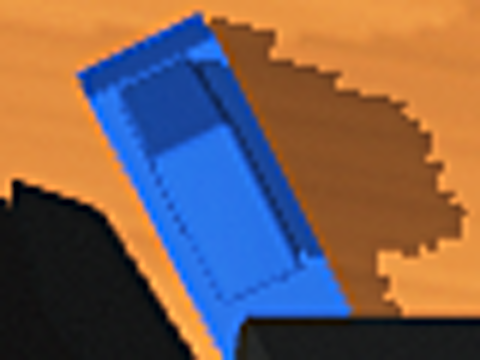

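Emit:
apply_moves:
  moves:
    - [0, 0, 0, 0, 0, 0.04, -1]
    - [0, 0, 0, 0, 0, 0.05, -1]
    - [0, 0, 0, 0, 0, 0.035, -1]
    - [0, 0, 0, 0, 0, 0.016, -1]
    - [0, 0, 0, 0, 0, 0.008, -1]
    - [0, 0, 0, 0, 0, 0, -1]
    - [0, 0, 0, 0.01, 0, 0, -1]
    - [0, 0, 0, 0.01, 0, 0, -1]
    - [0, 0, 0, 0.01, 0, 0, -1]
    - [0, 0, 0, 0, 0, 0, -1]

```text
clock: 9.85
tool_pos: [0.4428, -0.1452, 0.0252]
ee_rot: [0.996, 0.09, -0.011, 0.001]
wrist_force: [-7.9, -1.4, -0.3]
opening: 0.0252
```

```bash
python3 -c "
from h import *
st()
p=r.capture('wrist');cv2.imwrite('pics/w4.png',p['image'][:,:,::-1])
p=r.capture('scene');crop(p,(290,250),160,120,'s4.png',5)"
```

```text
t 9.85 tcp [ 0.4428 -0.1452  0.0252] psi 10.37 zaxis [-0.021 -0.005 -1.   ] F [-7.88 -1.36 -0.25] open 0.0252
s4.png origin 210 190 scale 5
```

View pics/w4.png

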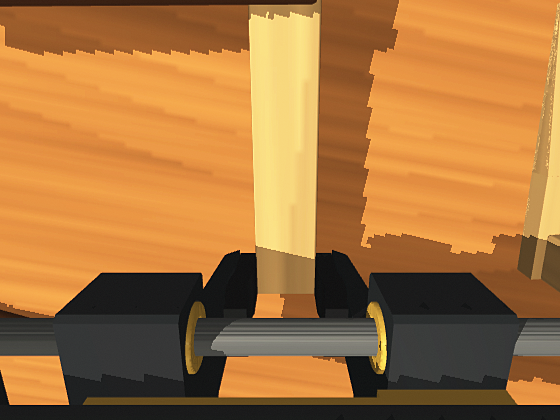

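View pics/s4.png

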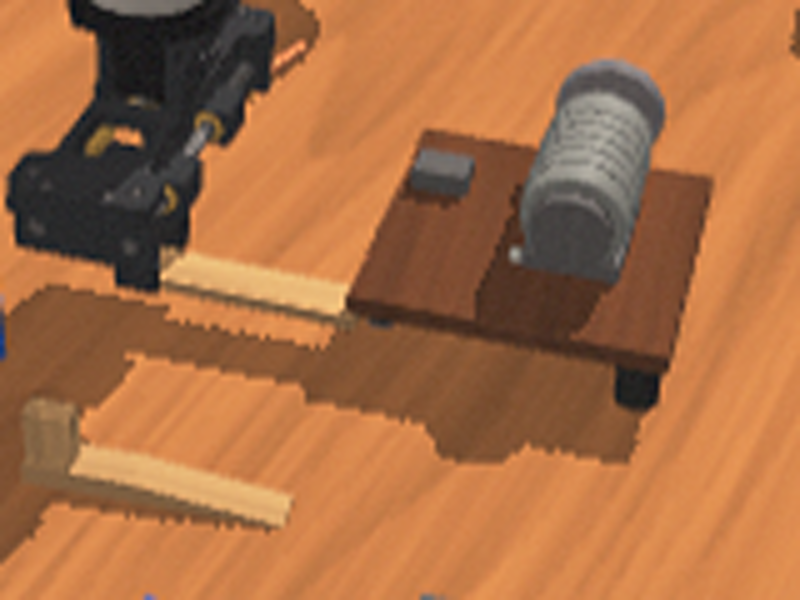

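```bash
python3 -c "
from h import *
s,M=st();print(s['qpos'].round(3),s['effort'].round(1))"
```

```text
t 9.95 tcp [ 0.4428 -0.1453  0.0253] psi 10.38 zaxis [-0.02  -0.005 -1.   ] F [-8.35 -1.78  0.67] open 0.0251
[ 0.339  0.906 -0.207  2.153  0.999  0.205 -2.172] [ -1.8 -50.   -3.3  -6.5   0.3  -2.1   0. ]
```

Emit:
apply_moves:
  moves:
    - [0, 0, 0, -0.008, 0.002, 0, -1]
    - [0, 0, 0, -0.008, 0.002, 0, -1]
    - [0, 0, 0, -0.008, 0.004, 0, -1]
    - [0, 0, 0, 0, 0, 0, -1]
    - [0, 0, 0, 0, 0, 0, -1]
    - [0, 0, 0, 0, 0, 0, -1]
    - [0, 0, 0, 0, 0, 0, -1]
    - [0, 0, 0, 0, 0, 0, -1]
    - [0, 0, 0, 0, 0, 0, -1]
    - [0, 0, 0, 0, 0, 0, -1]

```text
clock: 11.2
tool_pos: [0.4265, -0.1558, 0.0257]
ee_rot: [0.996, 0.092, -0.005, 0.001]
wrist_force: [-0.4, 0.3, -0.0]
opening: 0.0254
```

```bash
python3 -c "
from h import *
s,M=st();print(s['qpos'].round(3))
p=r.capture('scene');crop(p,(290,250),160,120,'s5.png',5)
import pickle;pickle.dump(p,open('s5.pkl','wb'))"
```

```text
t 11.2 tcp [ 0.4265 -0.1558  0.0257] psi 10.53 zaxis [-0.01  -0.002 -1.   ] F [-0.38  0.29 -0.03] open 0.0254
[ 0.32   0.9   -0.121  2.2    1.071  0.113 -2.212]
s5.png origin 210 190 scale 5
```

View pics/s5.png

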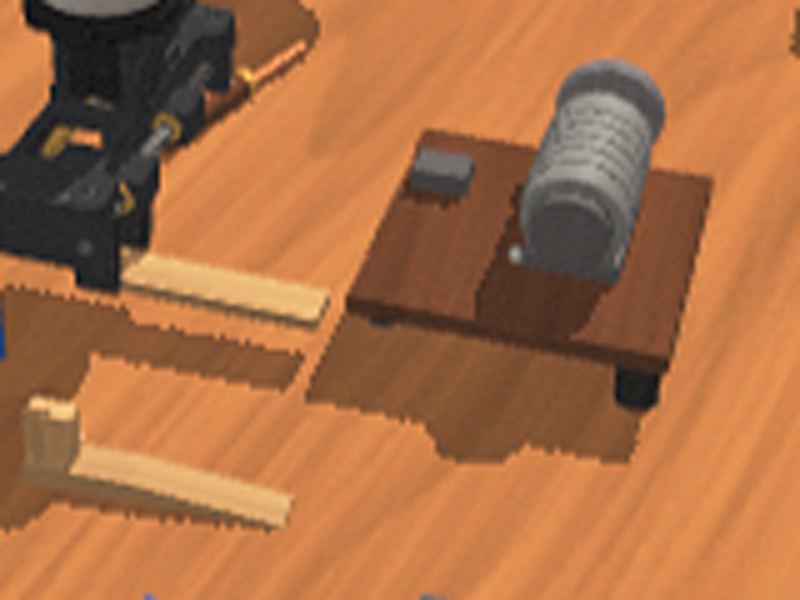

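Emit:
apply_moves:
  moves:
    - [0, 0, 0, 0, 0, -0.02, -1]
    - [0, 0, 0, 0, 0, -0.025, -1]
    - [0, 0, 0, 0, 0, -0.03, -1]
    - [0, 0, 0, 0, 0, -0.03, -1]
    - [0, 0, 0, 0, 0.02, 0, -1]
    - [0, 0, 0, 0.01, 0.02, 0, -1]
    - [0, 0, -10, 0, 0, 0, -1]
    - [0, 0, -10, 0, 0, 0, -1]
    - [0, 0, -9.5, 0, 0, 0, -1]
    - [0, 0, 0, 0, 0, 0, -1]

```text
clock: 12.5
tool_pos: [0.4442, -0.1932, 0.1304]
ee_rot: [0.94, 0.341, -0.005, -0.001]
wrist_force: [0.1, 0.7, -0.7]
opening: 0.0253
```

```bash
python3 -c "
from h import *
s,M=st();print(s['qpos'].round(3))
h=np.radians(40);f=np.array([.559,-.119]);t=f-.145*np.array([np.cos(h),np.sin(h)]);print(t)
plan((t[0],t[1],.005),40)
p=r.capture('wrist');cv2.imwrite('pics/w5.png',p['image'][:,:,::-1])
import pickle;pickle.dump(p,open('w5.pkl','wb'))
q=[.6113,-.0445,.1826]
print([proj(p,wl(q,l,z)).round(1).tolist() for l in ((-.08,.08),(-.08,-.08),(.08,-.08)) for z in (.028,.04)])
"
```

```text
t 12.5 tcp [ 0.4442 -0.1932  0.1304] psi 39.91 zaxis [-0.01  -0.002 -1.   ] F [ 0.06  0.71 -0.72] open 0.0253
[ 0.736  0.781 -0.703  2.057  0.872  0.641 -1.447]
[ 0.44792356 -0.2122042 ]
t 12.5 tcp [ 0.4442 -0.1932  0.1304] psi 39.91 zaxis [-0.01  -0.002 -1.   ] F [ 0.06  0.71 -0.72] open 0.0253
cur-axes [-0.0082  0.0176  0.1253] final-axes [-0.0094  0.0169  0.1254] turn tool z -0.09150712112133874
[[83.8, -121.1], [71.6, -134.3], [324.1, 30.9], [326.1, 27.1], [484.6, -265.0], [497.6, -289.2]]
```

View pics/w5.png

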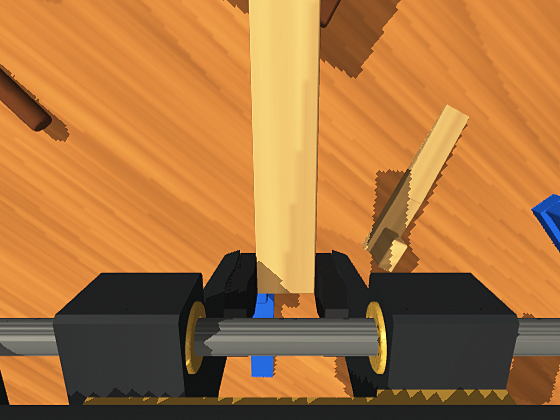

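Emit:
apply_moves:
  moves:
    - [-0.3, 0.5, 0, 0, 0.017, 0, -1]
    - [0, 0, 0, -0.001, 0, 0.015, -1]
    - [0, 0, 0, 0, 0, 0.015, -1]
    - [0, 0, 0, 0, 0, 0.015, -1]
    - [0, 0, 0, 0, 0, 0.015, -1]
    - [0, 0, 0, 0, 0, 0.015, -1]
    - [0, 0, 0, 0, 0, 0.015, -1]
    - [0, 0, 0, 0, 0, 0.015, -1]
    - [0, 0, 0, 0, 0, 0.012, -1]
    - [0, 0, 0, 0, 0, 0, -1]

```text
clock: 13.8
tool_pos: [0.4535, -0.2058, 0.0122]
ee_rot: [0.939, 0.343, -0.001, -0.001]
wrist_force: [0.1, 0.4, -1.4]
opening: 0.0249
```

```bash
python3 -c "
from h import *
s,M=st();print(s['qpos'].round(3))
h=np.radians(40);f=np.array([.559,-.119]);t=f-.136*np.array([np.cos(h),np.sin(h)]);print(t)
plan((t[0],t[1],.005),40)
"
```

```text
t 13.8 tcp [ 0.4535 -0.2058  0.0122] psi 40.08 zaxis [-0.003  0.001 -1.   ] F [ 0.11  0.4  -1.43] open 0.0249
[ 0.616  0.973 -0.47   2.065  1.193  0.415 -1.696]
[ 0.45481796 -0.20641911]
t 13.8 tcp [ 0.4535 -0.2058  0.0122] psi 40.08 zaxis [-0.003  0.001 -1.   ] F [ 0.11  0.4  -1.43] open 0.0249
cur-axes [0.0006 0.0014 0.0072] final-axes [0.0006 0.0013 0.0072] turn tool z 0.08128647914833209
```

Emit:
apply_moves:
  moves:
    - [0, 0, 0, 0, 0.001, 0.007, -1]
    - [0, 0, 0, 0, 0, 0, -1]
    - [0, 0, 0, 0.008, 0, 0, -1]
    - [0, 0, 0, 0.008, 0, 0, -1]
    - [0, 0, 0, 0.01, 0, 0, -1]
    - [0, 0, 0, 0.01, 0, 0, -1]
    - [0, 0, 0, 0, 0, 0, -1]
    - [0, 0, 0, 0, 0, 0, -1]
    - [0, 0, 0, 0, 0, 0, -1]
    - [0, 0, 0, 0, 0, 0, -1]

```text
clock: 15.05
tool_pos: [0.4828, -0.1847, 0.0065]
ee_rot: [0.94, 0.342, -0.0, 0.0]
wrist_force: [-1.0, -0.2, 0.4]
opening: 0.0254
```

```bash
python3 -c "
from h import *
h=np.radians(40);f=np.array([.559,-.119]);t=f-.065*np.array([np.cos(h),np.sin(h)]);print(t)
plan((t[0],t[1],.005),40)
p=r.capture('wrist');cv2.imwrite('pics/w6.png',p['image'][:,:,::-1])
p=r.capture('scene');crop(p,(290,250),160,120,'s6.png',5)
"
```

```text
[ 0.50920711 -0.16078119]
t 15.05 tcp [ 0.4828 -0.1847  0.0065] psi 40.0 zaxis [-0.    -0.001 -1.   ] F [-0.99 -0.15  0.36] open 0.0254
cur-axes [ 0.0357 -0.0014  0.0015] final-axes [ 0.0357 -0.0014  0.0015] turn tool z 0.0007565801963096419
s6.png origin 210 190 scale 5
```

View pics/w6.png

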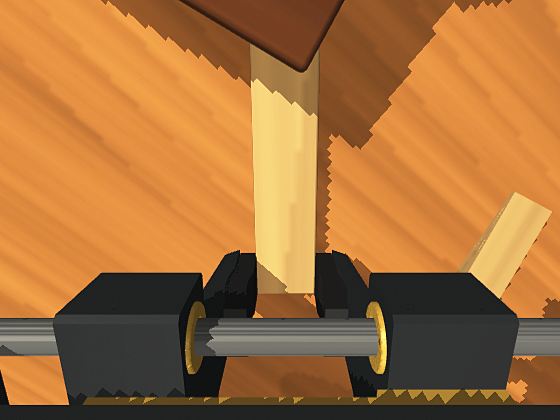

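View pics/s6.png

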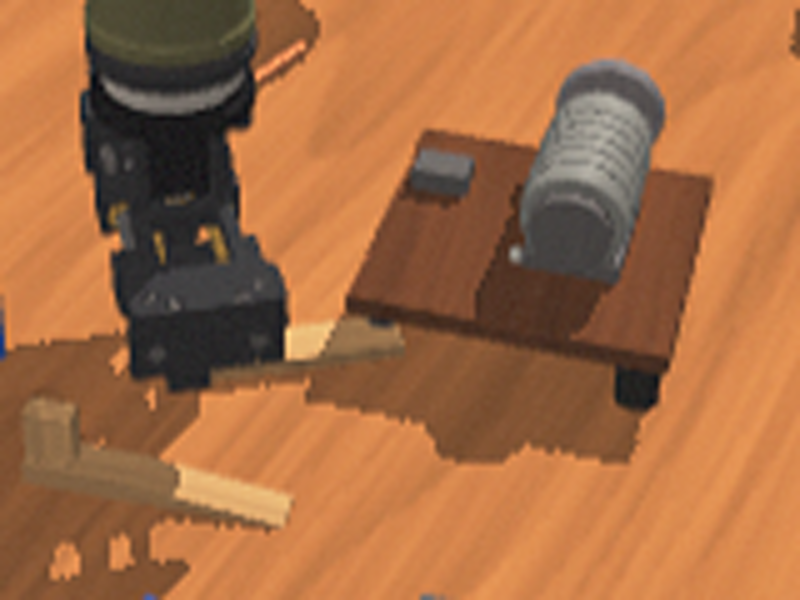

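```bash
python3 -c "
from h import *
s,M=st()
p=r.capture('wrist')
q=[.6113,-.0445,.1826]
for z in(.028,.04): print(proj(p,wl(q,(-.08,-.08),z)),onz(p,(303,71),z), wl(q,(-.08,-.08),z))
print(p['cam_to_world'][:3,3])
print('slip lat', (onz(p,(258,260),.009)+onz(p,(315,260),.009))/2, s['tool_pos'])
"
```

```text
t 15.15 tcp [ 0.4829 -0.1846  0.0065] psi 40.01 zaxis [ 0.    -0.001 -1.   ] F [ 0.1  0.4 -0.5] open 0.0255
[303.12207644  77.77181758] [ 0.54871479 -0.13629703  0.028     ] [ 0.54715697 -0.13769695  0.028     ]
[305.08169509  74.90983429] [ 0.54758324 -0.13650921  0.04      ] [ 0.54715697 -0.13769695  0.04      ]
[ 0.53688456 -0.13851528  0.15345833]
slip lat [ 0.48710098 -0.18121094  0.009     ] [ 0.48293121 -0.18460702  0.00650601]
```

Emit:
apply_moves:
  moves:
    - [0, 0, 0, 0.009, -0.0014, 0, -1]
    - [0, 0, 0, 0.009, 0, 0, -1]
    - [0, 0, 0, 0.009, 0, 0, -1]
    - [0, 0, 0, 0.009, 0, 0.0005, -1]
    - [0, 0, 0, 0, 0, 0.001, -1]
    - [0, 0, 0, 0, 0, 0, -1]
    - [0, 0, 0, 0, 0, 0, 0.1]
    - [0, 0, 0, 0, 0, 0, 0.1]
    - [0, 0, 0, 0, 0, 0, 0.1]
    - [0, 0, 0, 0, 0, 0, 0.1]

```text
clock: 16.45
tool_pos: [0.5097, -0.1603, 0.005]
ee_rot: [0.94, 0.342, 0.0, 0.0]
wrist_force: [-0.4, 0.3, 0.1]
opening: 0.0483
```

```bash
python3 -c "
from h import *
st()
p=r.capture('wrist');cv2.imwrite('pics/w7.png',p['image'][:,:,::-1])
import pickle;pickle.dump(p,open('w7.pkl','wb'))
"
```

```text
t 16.45 tcp [ 0.5097 -0.1603  0.005 ] psi 40.02 zaxis [ 0.    -0.001 -1.   ] F [-0.44  0.27  0.15] open 0.0483
```

View pics/w7.png

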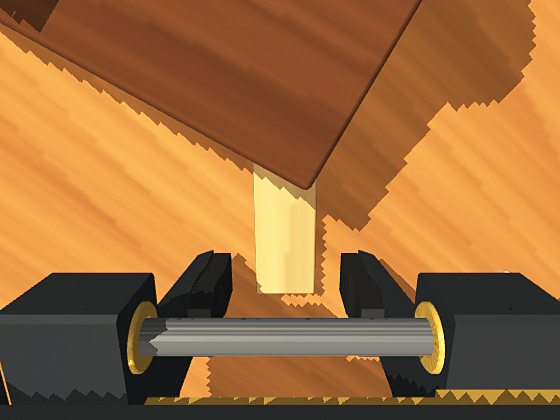

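Emit:
apply_moves:
  moves:
    - [0, 0, 0, 0, 0, -0.03, 0.1]
    - [0, 0, 0, 0, 0, -0.05, 0.1]
    - [0, 0, 0, -0.02, 0.009, -0.04, 0.1]
    - [0, 0, 0, -0.05, 0.02, 0, 0.1]
    - [0, 0, 0, -0.05, 0.022, 0, 0.1]
    - [0, 0, 8.9, 0, 0, 0, 0.1]
    - [0, 0, 8.9, 0, 0, 0, 0.1]
    - [0, 0, 8.9, 0, 0, 0, 0.1]
    - [0, 0, 0, 0, 0, 0, 0.1]
    - [0, 0, 0, 0, 0, 0, 0.1]

```text
clock: 17.75
tool_pos: [0.4506, -0.2763, 0.125]
ee_rot: [0.993, 0.117, 0.0, 0.0]
wrist_force: [-0.3, -1.0, 0.2]
opening: 0.0486
```

```bash
python3 -c "
from h import *
st()
p=r.capture('wrist');cv2.imwrite('pics/w8.png',p['image'][:,:,::-1])
import pickle;pickle.dump(p,open('w8.pkl','wb'))
crop(p,(285,180),160,120,'c9.png',5)
p=r.capture('scene');crop(p,(290,250),160,120,'s8.png',5)
"
```

```text
t 17.75 tcp [ 0.4506 -0.2763  0.125 ] psi 13.49 zaxis [ 0. -0. -1.] F [-0.32 -0.97  0.22] open 0.0486
c9.png origin 205 120 scale 5
s8.png origin 210 190 scale 5
```

View pics/w8.png

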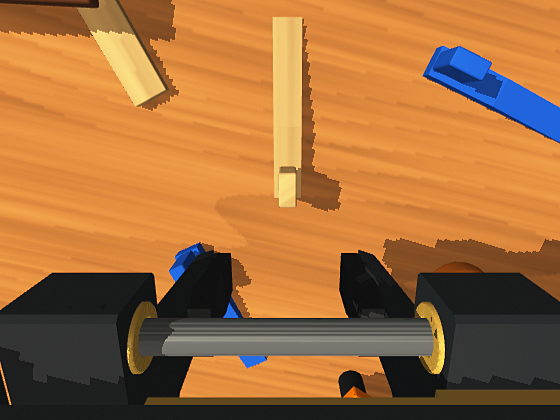

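View pics/s8.png

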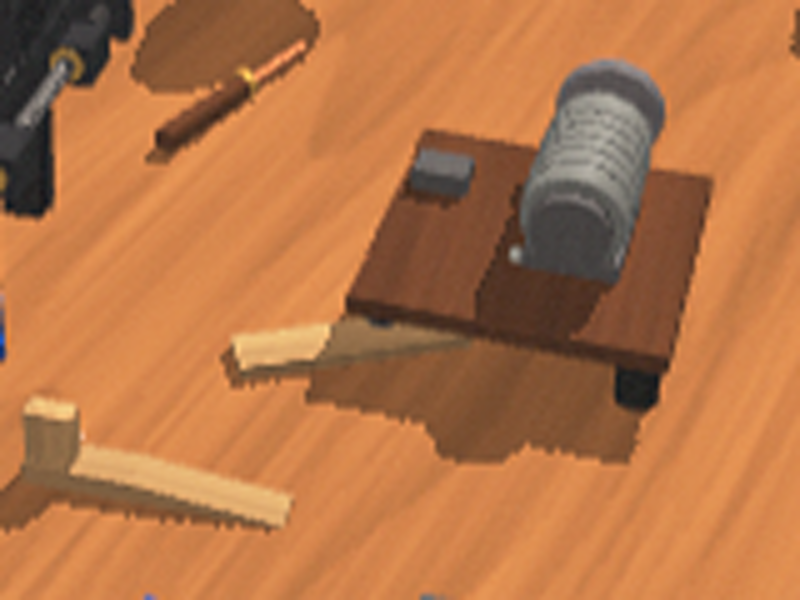

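View pics/c9.png

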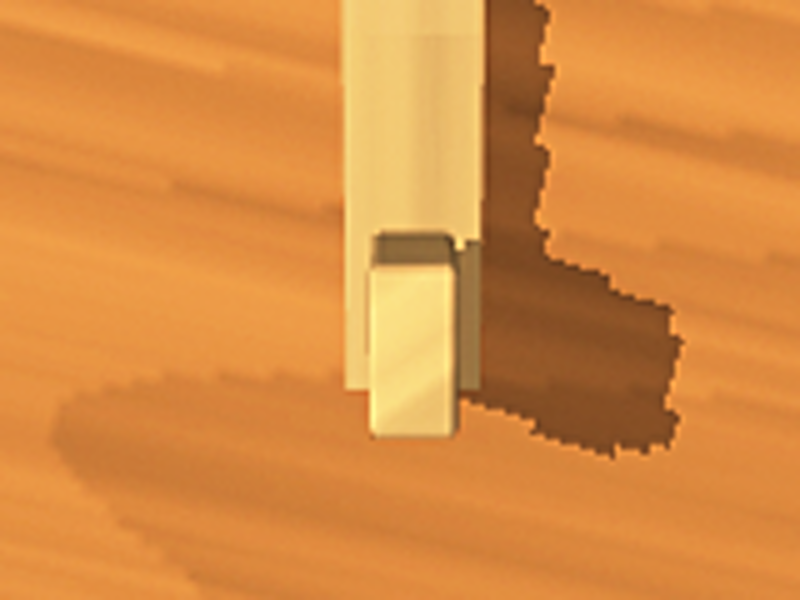

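```bash
python3 -c "
from h import *
import pickle;p=pickle.load(open('w8.pkl','rb'))
g=onz(p,(287.7,190),.039);t=onz(p,(287.5,17),.002);d=t-g
print('grip',g,'tip',t,np.hypot(*d[:2]),np.degrees(np.arctan2(d[1],d[0])))
t1=onz(p,(272.5,195),.011);print('body tail L',t1, onz(p,(301.5,195),.011))
yaw=np.degrees(np.arctan2(d[1],d[0]))
plan((g[0],g[1],.0145),yaw)
crop(p,(140,60),120,120,'c10.png',5)
"
```

```text
grip [ 0.46647298 -0.27415145  0.039     ] tip [ 0.57529545 -0.24788288  0.002     ] 0.11194806012308803 13.570972752145181
body tail L [ 0.45370353 -0.26570787  0.011     ] [ 0.45879389 -0.28687846  0.011     ]
t 17.85 tcp [ 0.4506 -0.2763  0.125 ] psi 13.42 zaxis [ 0. -0. -1.] F [0.65 0.04 0.68] open 0.0486
cur-axes [0.016  0.0016 0.1105] final-axes [0.016  0.0016 0.1105] turn tool z -0.14655121151650974
c10.png origin 80 0 scale 5
```

View pics/c10.png

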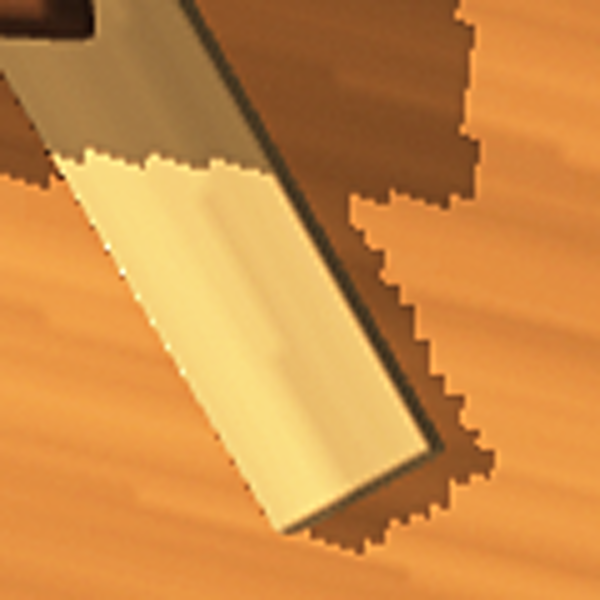

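Emit:
apply_moves:
  moves:
    - [0, 0, 0, 0.016, 0.0016, 0.02, 0.1]
    - [0, 0, 0, 0, 0, 0.03, 0.1]
    - [0, 0, 0, 0, 0, 0.03, 0.1]
    - [0, 0, 0, 0, 0, 0.02, 0.1]
    - [0, 0, 0, 0, 0, 0.01, 0.1]
    - [0, 0, 0, 0, 0, 0, -1]
    - [0, 0, 0, 0, 0, 0, -1]
    - [0, 0, 0, 0, 0, 0, -1]
    - [0, 0, 0, 0, 0, 0, -1]
    - [0, 0, 0, 0, 0, 0, -1]
  grip_force: 40

```text
clock: 19.1
tool_pos: [0.4668, -0.2744, 0.0155]
ee_rot: [0.993, 0.116, 0.0, 0.001]
wrist_force: [-1.3, -0.2, 4.4]
opening: 0.0116
```

```bash
python3 -c "
from h import *
import pickle;p=pickle.load(open('w8.pkl','rb'));z=.008
A=[onz(p,u,z) for u in ((80,15),(136,106),(116,0),(166.4,89.6))]
for i,j in((0,1),(2,3)): d=A[i]-A[j];print(np.degrees(np.arctan2(d[1],d[0])))
print('tail mid',(A[1]+A[3])/2,'w',np.linalg.norm(A[1]-A[3]))
st()
"
```

```text
41.16901821979182
40.07354739355585
tail mid [ 0.50165736 -0.16683939  0.008     ] w 0.02511444642569748
t 19.1 tcp [ 0.4668 -0.2744  0.0155] psi 13.33 zaxis [ 0.001 -0.001 -1.   ] F [-1.28 -0.24  4.43] open 0.0116
```

Emit:
apply_moves:
  moves:
    - [0, 0, 0, 0, 0, -0.03, -1]
    - [0, 0, 0, 0, 0, -0.03, -1]
    - [0, 0, -8.9, 0, 0, 0, -1]
    - [0, 0, -8.9, 0, 0, 0, -1]
    - [0, 0, -8.9, 0, 0, 0, -1]
    - [0, 0, 0, 0.01, -0.02, 0, -1]
    - [0, 0, 0, 0.01, -0.02, 0, -1]
    - [0, 0, 0, 0.009, -0.019, 0, -1]
    - [0, 0, 0, 0, 0, 0.02, -1]
    - [0, 0, 0, 0, 0, 0, -1]

```text
clock: 20.35
tool_pos: [0.45, -0.2102, 0.0543]
ee_rot: [0.939, 0.343, -0.001, -0.0]
wrist_force: [-0.3, 0.1, -0.6]
opening: 0.0119
```

```bash
python3 -c "
from h import *
h=np.radians(40);f=np.array([.5593,-.119]);t=f-.142*np.array([np.cos(h),np.sin(h)]);print(t)
plan((t[0],t[1],.0245),40)
p=r.capture('wrist');cv2.imwrite('pics/w9.png',p['image'][:,:,::-1])
import pickle;pickle.dump(p,open('w9.pkl','wb'))
"
```

```text
[ 0.45052169 -0.21027584]
t 20.35 tcp [ 0.45   -0.2102  0.0543] psi 40.07 zaxis [-0.002 -0.    -1.   ] F [-0.32  0.1  -0.56] open 0.0119
cur-axes [0.0005 0.0004 0.0298] final-axes [0.0004 0.0004 0.0298] turn tool z 0.07200271170296446
```

View pics/w9.png

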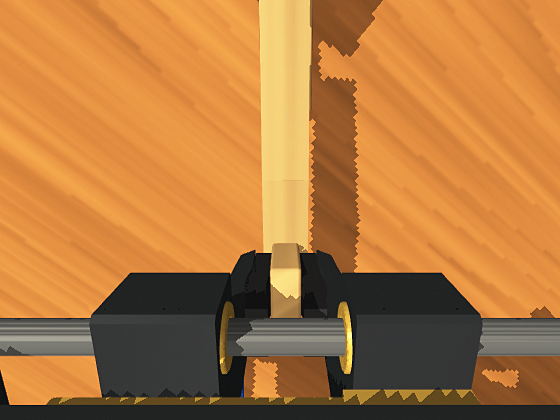

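Emit:
apply_moves:
  moves:
    - [0, 0, 0, 0, 0, 0.01, -1]
    - [0, 0, 0, 0, 0, 0.01, -1]
    - [0, 0, 0, 0, 0, 0.009, -1]
    - [0, 0, 0, 0, 0, 0, -1]
    - [0, 0, 0, 0.01, 0, 0, -1]
    - [0, 0, 0, 0.01, 0, 0, -1]
    - [0, 0, 0, 0.01, 0, 0, -1]
    - [0, 0, 0, 0.01, 0, 0, -1]
    - [0, 0, 0, 0, 0, 0, -1]
    - [0, 0, 0, 0, 0, 0, -1]

```text
clock: 21.65
tool_pos: [0.4811, -0.185, 0.0259]
ee_rot: [0.94, 0.342, -0.0, 0.0]
wrist_force: [-0.0, 0.1, -0.6]
opening: 0.0117
```

```bash
python3 -c "
from h import *
h=np.radians(40);f=np.array([.5593,-.119]);t=f-.094*np.array([np.cos(h),np.sin(h)])
plan((t[0],t[1],.0235),40)
p=r.capture('wrist');cv2.imwrite('pics/w10.png',p['image'][:,:,::-1])
p=r.capture('scene');crop(p,(290,250),160,120,'s10.png',5)
"
```

```text
t 21.65 tcp [ 0.4811 -0.185   0.0259] psi 40.02 zaxis [-0.    -0.001 -1.   ] F [-0.01  0.1  -0.57] open 0.0117
cur-axes [ 0.0084 -0.0003  0.0024] final-axes [ 0.0084 -0.0003  0.0024] turn tool z 0.016400998537136502
s10.png origin 210 190 scale 5
```

View pics/w10.png

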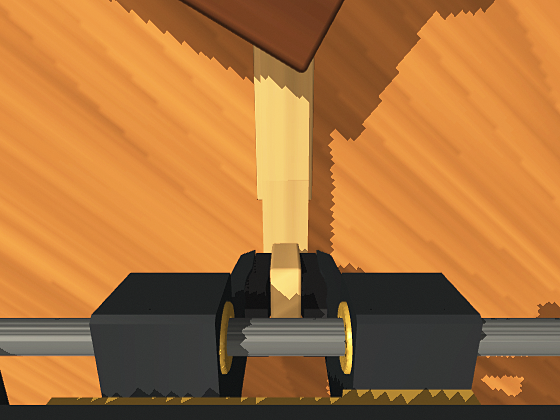

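View pics/s10.png

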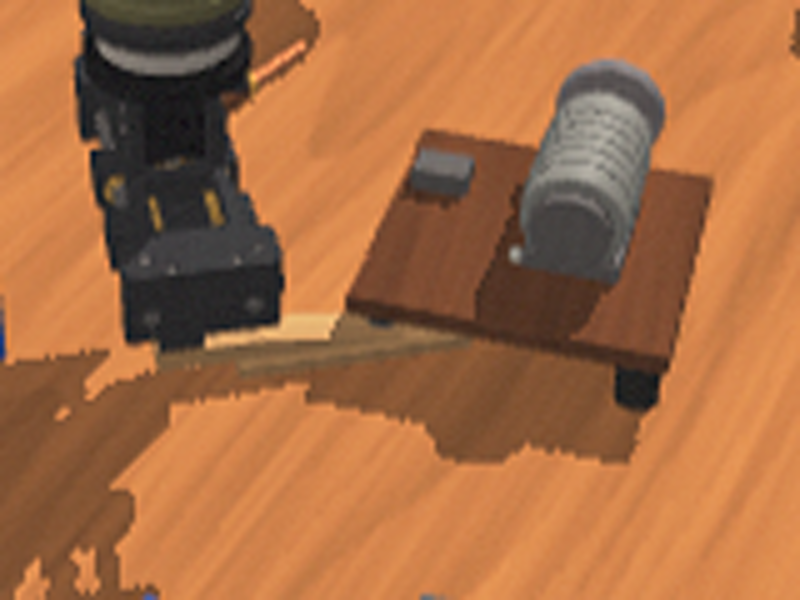

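Emit:
apply_moves:
  moves:
    - [0, 0, 0, 0, 0, 0.0011, -1]
    - [0, 0, 0, 0, 0, 0.0011, -1]
    - [0, 0, 0, 0.004, -0.0003, 0, -1]
    - [0, 0, 0, 0.004, 0, 0, -1]
    - [0, 0, 0, 0.004, 0, 0, -1]
    - [0, 0, 0, 0.004, 0, 0, -1]
    - [0, 0, 0, 0, 0, 0, -1]
    - [0, 0, 0, 0, 0, 0, -1]
    - [0, 0, 0, 0, 0, 0, -1]
    - [0, 0, 0, 0, 0, 0, -1]

```text
clock: 23.0
tool_pos: [0.4934, -0.1744, 0.0238]
ee_rot: [0.94, 0.342, -0.0, 0.0]
wrist_force: [-0.3, -0.4, -0.9]
opening: 0.0113
```

```bash
cat > f.py <<'E'
from h import *
h=np.radians(40);f=np.array([.5593,-.119]);u=np.array([np.cos(h),np.sin(h)]);w=np.array([np.sin(h),-np.cos(h)])
def fo(n=4):
    F=[]
    for i in range(n):
        r.capture('side');s=r.read_state();F.append(s['wrist_force'])
    F=np.array(F).mean(0);p=s['tool_pos'][:2]-f
    print('t',s['clock'],'tip past foot',round(1000*(p@u)+112,1),'lat',round(1000*p@w,1),'z',s['tool_pos'][2].round(4),'push along',round(-F[:2]@u,2),'lat',round(F[:2]@w,2),'Fz',round(F[2],2))
fo()
E
python3 f.py
```

```text
t 23.2 tip past foot 26.1 lat 0.0 z 0.0238 push along 0.23 lat 0.29 Fz -0.72
```

Emit:
apply_moves:
  moves:
    - [0, 0, 0, 0.001, 0, 0.0005, -1]
    - [0, 0, 0, 0.001, 0, 0, -1]
    - [0, 0, 0, 0.001, 0, 0, -1]
    - [0, 0, 0, 0.001, 0, 0, -1]
    - [0, 0, 0, 0, 0, 0, -1]
    - [0, 0, 0, 0, 0, 0, -1]
    - [0, 0, 0, 0, 0, 0, -1]
    - [0, 0, 0, 0, 0, 0, -1]
    - [0, 0, 0, 0, 0, 0, -1]
    - [0, 0, 0, 0, 0, 0, -1]

```text
clock: 24.45
tool_pos: [0.4959, -0.1725, 0.0235]
ee_rot: [0.94, 0.342, -0.001, 0.001]
wrist_force: [-3.7, -2.0, 5.8]
opening: 0.0118
```

```bash
python3 f.py
```

```text
t 24.65 tip past foot 29.1 lat 0.2 z 0.0235 push along 3.76 lat -0.15 Fz 5.98
```

Emit:
apply_moves:
  moves:
    - [0, 0, 0, 0, 0, -0.0003, -1]
    - [0, 0, 0, 0, 0, 0, -1]
    - [0, 0, 0, 0, 0, 0, -1]
    - [0, 0, 0, 0, 0, 0, -1]
    - [0, 0, 0, 0.001, 0, 0, -1]
    - [0, 0, 0, 0.001, 0, 0, -1]
    - [0, 0, 0, 0, 0, 0, -1]
    - [0, 0, 0, 0, 0, 0, -1]
    - [0, 0, 0, 0, 0, 0, -1]
    - [0, 0, 0, 0, 0, 0, -1]

```text
clock: 25.9
tool_pos: [0.4982, -0.1703, 0.0236]
ee_rot: [0.94, 0.342, 0.0, 0.0]
wrist_force: [0.2, 0.3, -0.7]
opening: 0.0117
```

```bash
python3 f.py
```

```text
t 26.1 tip past foot 32.2 lat -0.0 z 0.0236 push along 0.35 lat -0.28 Fz -0.95
```

Emit:
apply_moves:
  moves:
    - [0, 0, 0, 0.001, 0, 0, -1]
    - [0, 0, 0, 0.001, 0, 0, -1]
    - [0, 0, 0, 0.001, 0, 0, -1]
    - [0, 0, 0, 0.001, 0, 0, -1]
    - [0, 0, 0, 0, 0, 0, -1]
    - [0, 0, 0, 0, 0, 0, -1]
    - [0, 0, 0, 0, 0, 0, -1]
    - [0, 0, 0, 0, 0, 0, -1]
    - [0, 0, 0, 0, 0, 0, -1]
    - [0, 0, 0, 0, 0, 0, -1]

```text
clock: 27.35
tool_pos: [0.5012, -0.1678, 0.0236]
ee_rot: [0.94, 0.342, 0.0, 0.0]
wrist_force: [0.6, -0.3, 0.1]
opening: 0.0116
```

```bash
python3 f.py
```

```text
t 27.55 tip past foot 36.1 lat 0.0 z 0.0236 push along 0.08 lat 0.02 Fz 0.1
```

Emit:
apply_moves:
  moves:
    - [0, 0, 0, 0.001, 0, 0, -1]
    - [0, 0, 0, 0.001, 0, 0, -1]
    - [0, 0, 0, 0.001, 0, 0, -1]
    - [0, 0, 0, 0.001, 0, 0, -1]
    - [0, 0, 0, 0, 0, 0, -1]
    - [0, 0, 0, 0, 0, 0, -1]
    - [0, 0, 0, 0, 0, 0, -1]
    - [0, 0, 0, 0, 0, 0, -1]
    - [0, 0, 0, 0, 0, 0, -1]
    - [0, 0, 0, 0, 0, 0, -1]

```text
clock: 28.8
tool_pos: [0.5043, -0.1652, 0.0236]
ee_rot: [0.94, 0.342, 0.0, 0.0]
wrist_force: [0.4, -0.6, -0.2]
opening: 0.012
```

```bash
python3 f.py
```

```text
t 29.0 tip past foot 40.1 lat 0.0 z 0.0236 push along 0.01 lat 0.31 Fz 0.07
```

Emit:
apply_moves:
  moves:
    - [0, 0, 0, 0.001, 0, 0, -1]
    - [0, 0, 0, 0.001, 0, 0, -1]
    - [0, 0, 0, 0.001, 0, 0, -1]
    - [0, 0, 0, 0.001, 0, 0, -1]
    - [0, 0, 0, 0, 0, 0, -1]
    - [0, 0, 0, 0, 0, 0, -1]
    - [0, 0, 0, 0, 0, 0, -1]
    - [0, 0, 0, 0, 0, 0, -1]
    - [0, 0, 0, 0, 0, 0, -1]
    - [0, 0, 0, 0, 0, 0, -1]

```text
clock: 30.25
tool_pos: [0.5073, -0.1626, 0.0236]
ee_rot: [0.94, 0.342, 0.0, 0.0]
wrist_force: [-0.3, 0.3, 0.0]
opening: 0.0118
```

```bash
python3 f.py
```

```text
t 30.45 tip past foot 44.1 lat 0.0 z 0.0236 push along 0.1 lat -0.46 Fz 0.13
```

Emit:
apply_moves:
  moves:
    - [0, 0, 0, 0.001, 0, 0, -1]
    - [0, 0, 0, 0.001, 0, 0, -1]
    - [0, 0, 0, 0.001, 0, 0, -1]
    - [0, 0, 0, 0.001, 0, 0, -1]
    - [0, 0, 0, 0, 0, 0, -1]
    - [0, 0, 0, 0, 0, 0, -1]
    - [0, 0, 0, 0, 0, 0, -1]
    - [0, 0, 0, 0, 0, 0, -1]
    - [0, 0, 0, 0, 0, 0, -1]
    - [0, 0, 0, 0, 0, 0, -1]

```text
clock: 31.7
tool_pos: [0.5104, -0.1601, 0.0236]
ee_rot: [0.94, 0.342, 0.0, 0.0]
wrist_force: [0.2, -0.7, -0.5]
opening: 0.0116
```

```bash
python3 f.py
```

```text
t 31.9 tip past foot 48.1 lat 0.0 z 0.0236 push along 0.18 lat -0.19 Fz -0.18
```

Emit:
apply_moves:
  moves:
    - [0, 0, 0, 0.001, 0, 0, -1]
    - [0, 0, 0, 0.001, 0, 0, -1]
    - [0, 0, 0, 0.001, 0, 0, -1]
    - [0, 0, 0, 0.001, 0, 0, -1]
    - [0, 0, 0, 0, 0, 0, -1]
    - [0, 0, 0, 0, 0, 0, -1]
    - [0, 0, 0, 0, 0, 0, -1]
    - [0, 0, 0, 0, 0, 0, -1]
    - [0, 0, 0, 0, 0, 0, -1]
    - [0, 0, 0, 0, 0, 0, -1]

```text
clock: 33.15
tool_pos: [0.5134, -0.1575, 0.0236]
ee_rot: [0.94, 0.342, 0.0, 0.0]
wrist_force: [0.1, -0.1, 0.1]
opening: 0.0117
```

```bash
python3 f.py
```

```text
t 33.35 tip past foot 52.1 lat -0.0 z 0.0236 push along -0.24 lat -0.09 Fz -0.57
```

Emit:
apply_moves:
  moves:
    - [0, 0, 0, 0.001, 0, 0, -1]
    - [0, 0, 0, 0.001, 0, 0, -1]
    - [0, 0, 0, 0.001, 0, 0, -1]
    - [0, 0, 0, 0.001, 0, 0, -1]
    - [0, 0, 0, 0, 0, 0, -1]
    - [0, 0, 0, 0, 0, 0, -1]
    - [0, 0, 0, 0, 0, 0, -1]
    - [0, 0, 0, 0, 0, 0, -1]
    - [0, 0, 0, 0, 0, 0, -1]
    - [0, 0, 0, 0, 0, 0, -1]

```text
clock: 34.6
tool_pos: [0.5165, -0.1549, 0.0236]
ee_rot: [0.94, 0.342, 0.0, 0.0]
wrist_force: [0.5, 0.3, -1.0]
opening: 0.0116
```

```bash
python3 f.py
```

```text
t 34.8 tip past foot 56.1 lat 0.0 z 0.0236 push along -0.4 lat -0.0 Fz 0.02
```

Emit:
apply_moves:
  moves:
    - [0, 0, 0, 0.001, 0, 0, -1]
    - [0, 0, 0, 0.001, 0, 0, -1]
    - [0, 0, 0, 0.001, 0, 0, -1]
    - [0, 0, 0, 0, 0, 0, -1]
    - [0, 0, 0, 0, 0, 0, -1]
    - [0, 0, 0, 0, 0, 0, -1]
    - [0, 0, 0, 0, 0, 0, -1]
    - [0, 0, 0, 0, 0, 0, -1]
    - [0, 0, 0, 0, 0, 0, -1]
    - [0, 0, 0, 0, 0, 0, -1]

```text
clock: 36.05
tool_pos: [0.5187, -0.1531, 0.0236]
ee_rot: [0.94, 0.342, -0.0, 0.0]
wrist_force: [-0.3, -1.6, -0.5]
opening: 0.0118
```

```bash
python3 f.py
```

```text
t 36.25 tip past foot 59.0 lat 0.0 z 0.0236 push along 1.66 lat -0.39 Fz 0.71
```

Emit:
apply_moves:
  moves:
    - [0, 0, 0, 0.0005, 0, 0, -1]
    - [0, 0, 0, 0.0005, 0, 0, -1]
    - [0, 0, 0, 0.0005, 0, 0, -1]
    - [0, 0, 0, 0, 0, 0, -1]
    - [0, 0, 0, 0, 0, 0, -1]
    - [0, 0, 0, 0, 0, 0, -1]
    - [0, 0, 0, 0, 0, 0, -1]
    - [0, 0, 0, 0, 0, 0, -1]
    - [0, 0, 0, 0, 0, 0, -1]
    - [0, 0, 0, 0, 0, 0, -1]

```text
clock: 37.5
tool_pos: [0.5194, -0.1525, 0.0235]
ee_rot: [0.94, 0.342, -0.001, 0.0]
wrist_force: [-4.3, -3.0, 2.7]
opening: 0.0115
```

```bash
python3 f.py
```

```text
t 37.7 tip past foot 59.9 lat 0.0 z 0.0235 push along 5.38 lat -0.11 Fz 3.01
```

Emit:
apply_moves:
  moves:
    - [0, 0, 0, 0.0003, 0, 0, -1]
    - [0, 0, 0, 0, 0, 0, -1]
    - [0, 0, 0, 0, 0, 0, -1]
    - [0, 0, 0, 0, 0, 0, 0]
    - [0, 0, 0, 0, 0, 0, 0]
    - [0, 0, 0, 0, 0, 0, 0]
    - [0, 0, 0, 0, 0, 0, 0]
    - [0, 0, 0, 0, 0, -0.02, 0]
    - [0, 0, 0, 0, 0, -0.03, 0]
    - [0, 0, 0, 0, 0, -0.03, 0]

```text
clock: 38.95
tool_pos: [0.5201, -0.1516, 0.1043]
ee_rot: [0.94, 0.342, -0.0, 0.0]
wrist_force: [0.4, 0.4, 0.7]
opening: 0.0439
```

```bash
python3 -c "
from h import *
st()
p=r.capture('wrist');cv2.imwrite('pics/w11.png',p['image'][:,:,::-1])
import pickle;pickle.dump(p,open('w11.pkl','wb'))
p=r.capture('scene');crop(p,(290,250),160,120,'s11.png',5)
"
```

```text
t 38.95 tcp [ 0.5201 -0.1516  0.1043] psi 40.04 zaxis [-0. -0. -1.] F [0.44 0.43 0.68] open 0.0439
s11.png origin 210 190 scale 5
```

View pics/w11.png

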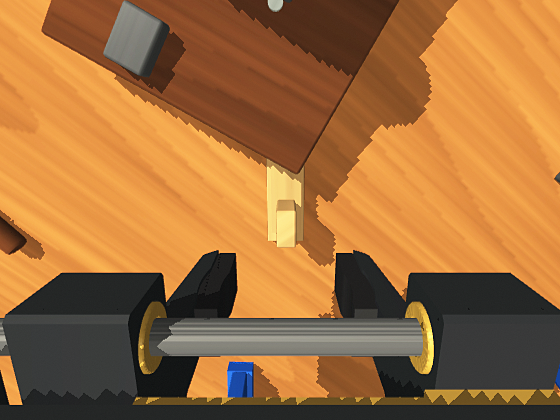

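View pics/s11.png

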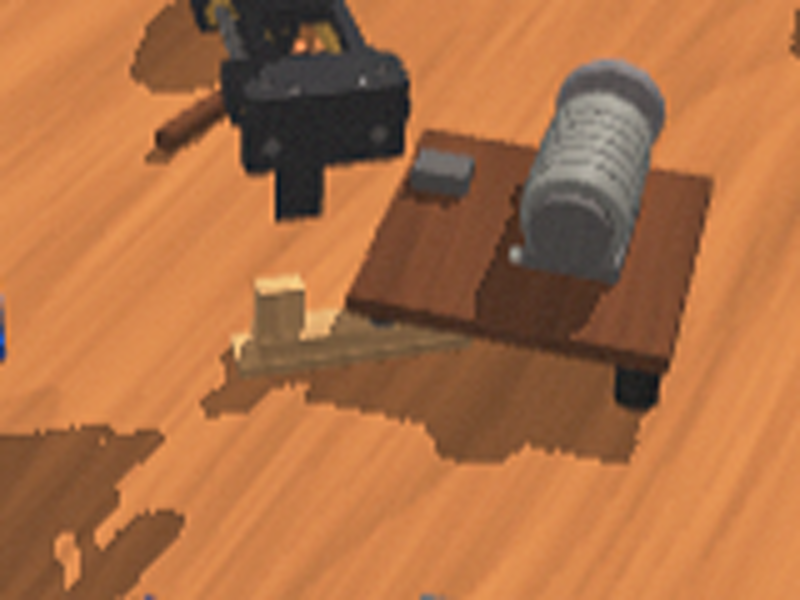

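Emit:
apply_moves:
  moves:
    - [0, 0, 9.8, 0, 0, 0, -1]
    - [0, 0, 9.8, 0, 0, 0, -1]
    - [0, 0, 9.9, 0, 0, 0, -1]
    - [0, 0, 0, 0.025, -0.015, 0, -1]
    - [0, 0, 0, 0.0247, -0.0149, 0, -1]
    - [0, 0, 0, 0, 0, 0.02, -1]
    - [0, 0, 0, 0, 0, 0.02, -1]
    - [0, 0, 0, 0, 0, 0.01, -1]
    - [0, 0, 0, 0, 0, 0.005, -1]
    - [0, 0, 0, 0, 0, 0, -1]

```text
clock: 40.3
tool_pos: [0.5634, -0.1135, 0.0484]
ee_rot: [0.996, 0.092, -0.0, 0.0]
wrist_force: [-1.1, -0.1, -0.4]
opening: 0.0004
```

```bash
python3 -c "
from h import *
plan((.5635,-.1132,.042),10.5)
p=r.capture('scene');crop(p,(290,250),160,120,'s12.png',5)
"
```

```text
t 40.3 tcp [ 0.5634 -0.1135  0.0484] psi 10.51 zaxis [-0. -0. -1.] F [-1.11 -0.15 -0.4 ] open 0.0004
cur-axes [ 0.0001 -0.0003  0.0064] final-axes [ 0.0001 -0.0003  0.0064] turn tool z 0.010351734326917494
s12.png origin 210 190 scale 5
```

View pics/s12.png

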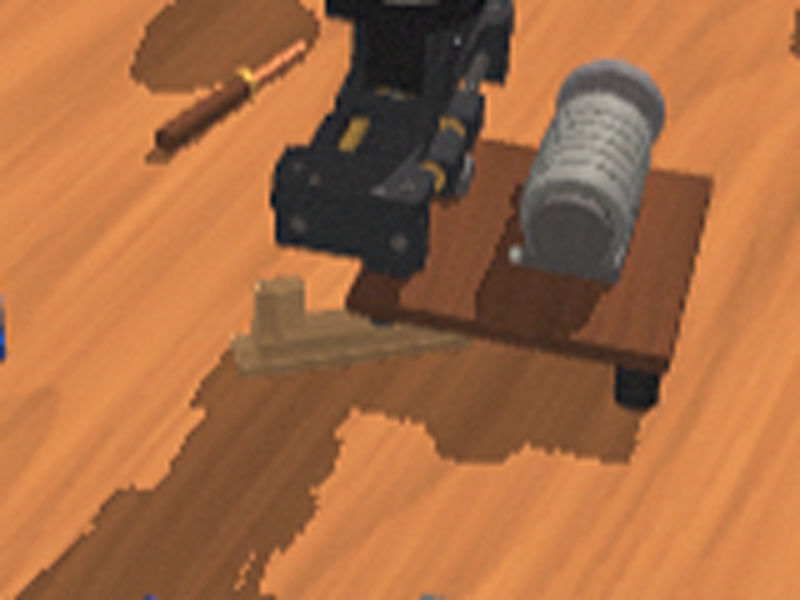

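Emit:
apply_moves:
  moves:
    - [0, 0, 0, 0, 0, 0.003, -1]
    - [0, 0, 0, 0, 0, 0.002, -1]
    - [0, 0, 0, 0, 0, 0.001, -1]
    - [0, 0, 0, 0, 0, 0.001, -1]
    - [0, 0, 0, 0, 0, 0.0003, -1]
    - [0, 0, 0, 0, 0, 0.0003, -1]
    - [0, 0, 0, 0, 0, 0, -1]
    - [0, 0, 0, 0, 0, 0, -1]
    - [0, 0, 0, 0, 0, 0, -1]
    - [0, 0, 0, 0, 0, 0, -1]

```text
clock: 41.6
tool_pos: [0.5636, -0.1133, 0.041]
ee_rot: [0.996, 0.092, 0.0, 0.0]
wrist_force: [0.5, -0.2, 0.1]
opening: 0.0001
```

```bash
python3 f.py
```

```text
t 41.8 tip past foot 118.9 lat -1.6 z 0.041 push along -0.07 lat -0.15 Fz -0.1
```

Emit:
apply_moves:
  moves:
    - [0, 0, 0, 0, 0, 0.0004, -1]
    - [0, 0, 0, 0, 0, 0, -1]
    - [0, 0, 0, 0, 0, 0.0003, -1]
    - [0, 0, 0, 0, 0, 0, -1]
    - [0, 0, 0, 0, 0, 0.0003, -1]
    - [0, 0, 0, 0, 0, 0, -1]
    - [0, 0, 0, 0, 0, 0.0003, -1]
    - [0, 0, 0, 0, 0, 0, -1]
    - [0, 0, 0, 0, 0, 0, -1]
    - [0, 0, 0, 0, 0, 0, -1]

```text
clock: 43.05
tool_pos: [0.5635, -0.1134, 0.0404]
ee_rot: [0.996, 0.092, 0.0, 0.001]
wrist_force: [-1.5, 0.3, 8.0]
opening: 0.0
```

```bash
python3 f.py
```

```text
t 43.25 tip past foot 118.9 lat -1.6 z 0.0404 push along 1.49 lat -1.04 Fz 7.66
```

Emit:
apply_moves:
  moves:
    - [0, 0, 0, 0, 0, 0.0002, -1]
    - [0, 0, 0, 0, 0, 0, -1]
    - [0, 0, 0, 0, 0, 0, -1]
    - [0, 0, 0, 0, 0, 0, -1]
    - [0, 0, 0, 0, 0, 0, -1]
    - [0, 0, 0, 0, 0, 0, -1]
    - [0, 0, 0, 0, 0, 0, -1]
    - [0, 0, 0, 0, 0, 0, -1]
    - [0, 0, 0, 0, 0, 0, -1]
    - [0, 0, 0, 0, 0, 0, -1]

```text
clock: 44.5
tool_pos: [0.5636, -0.1134, 0.0404]
ee_rot: [0.996, 0.092, 0.0, 0.001]
wrist_force: [-2.4, -0.3, 10.3]
opening: 0.0006
```

```bash
python3 f.py
```

```text
t 44.7 tip past foot 118.9 lat -1.6 z 0.0404 push along 2.33 lat -1.64 Fz 9.63
```

Emit:
apply_moves:
  moves:
    - [0, 0, 0, 0, 0, -0.002, -1]
    - [0, 0, 0, 0, 0, -0.01, -1]
    - [0, 0, 0, 0, 0, -0.03, -1]
    - [0, 0, 0, 0, 0, -0.05, -1]
    - [0, 0, 0, 0, 0, -0.05, -1]
    - [0, 0, 0, -0.05, 0, -0.01, -1]
    - [0, 0, 0, -0.05, 0, 0, -1]
    - [0, 0, 0, -0.04, 0, 0, -1]
    - [0, 0, 0, 0, 0, 0, -1]
    - [0, 0, 0, 0, 0, 0, -1]

```text
clock: 45.95
tool_pos: [0.4273, -0.1387, 0.192]
ee_rot: [0.996, 0.092, 0.001, 0.0]
wrist_force: [0.6, -0.8, 0.5]
opening: 0.0001
```

```bash
python3 -c "
from h import *
st()
import pickle;w=pickle.load(open('w11.pkl','rb'))
p=r.capture('wrist');cv2.imwrite('pics/w13.png',p['image'][:,:,::-1])
p=r.capture('scene');crop(p,(290,250),160,120,'s13.png',5)
"
```

```text
t 45.95 tcp [ 0.4273 -0.1387  0.192 ] psi 10.53 zaxis [ 0.003 -0.    -1.   ] F [ 0.59 -0.77  0.54] open 0.0001
s13.png origin 210 190 scale 5
```

View pics/w13.png

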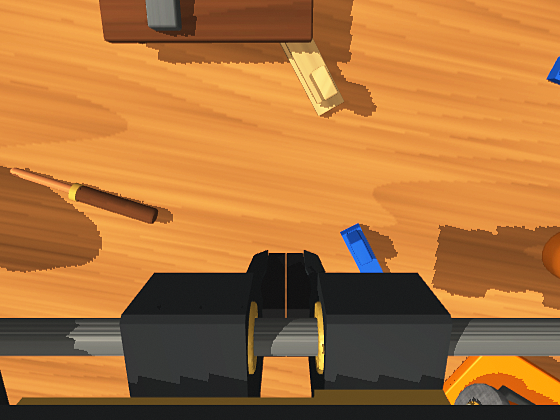

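View pics/s13.png

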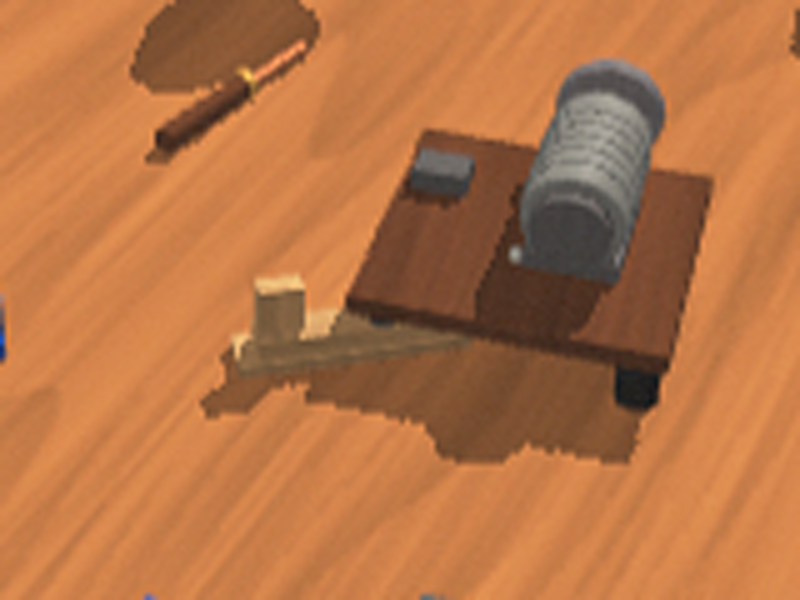

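The scene image shows the board corners unchanged at crop (348,302) and (712,180). The wedge grip at crop (278,310) and the slip tail at crop (235,345) haven't moved either. The arm is clear of everything, so I'm handing in.

```bash
python3 -c "
from h import *
print(r.hand_in()); st()"
```

```text
the job is handed in; nothing more can be done
None
the job is handed in; nothing more can be done
```

The job is done and handed in at about 46 s. The slip and wedge are under the short foot, and the corner held a press of about 10 N without dipping. No verdict came back.

- **Slip:** It lies under the front right foot, running 45 mm past it. It went in about 30° off the machine's axis, because straight in from the front was too close for the arm to get down low enough.
- **Failed first try:** Coming from the front, the slip was still about 20 mm too high. It bumped the foot or board edge with about 8 N, so I backed it out. The pictures showed no movement of the machine.
- **Wedge:** I pushed it in thin end first along the slip. Contact began with the tip about 58 mm past the foot. I stopped 0.3 mm after a reading of 5.4 N and let go without reading the force again; I estimate about 6 N.
- **Press:** The corner took 9.6 to 10.3 N, and the height stayed at 40.4 mm from 7.7 N up to that load.
- **Last check:** By eye in the last pictures, machine, slip and wedge stand where they were, the burnisher and the nearest blue wedge are untouched, and the arm is clear. I didn't check the other bystanders again at the end; the arm didn't go down near any of them.

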